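# Snug up the cork blocks with the cam-locked rack stop

## Task

The two cork blocks on the rack's lower tier have drifted apart. Flip the red cam lever of the sliding stop right over, away from the robot, to free the stop, slide it along its rail until both standing blocks are pressed snug together against the rack's riser, and then flip the lever fully back towards the robot so that the stop is locked there. Leave the things on the upper tier undisturbed.

Things in the scene. Friction and masses are not known exactly. Their poses are not given: they have to be found in the camera images.
- rack: Fixed acacia rack, x away from the robot, y along the rail to the riser. Origin: on the table, under the rail's centre line, in the riser's face. Lower tier: x -50 to 260, y -410 to 0 mm, top z 50. Rail: aluminium, along y at x 0, top z 62. Riser: wood panel y 0 to 20, bearing the upper tier (x -60 to 270, y -10 to 270, top z 210; things on it reach z 295).
- stop (a joint): position of the dark steel stop along the rail, m: 0 far end, grows towards the riser (rack +y), 0.150 when both blocks (75 mm each) are snug between stop and riser. The cam holds it unless the lever is over. It is a 50 mm wide carriage on the rail with, at its riser end, an upright plate 14 mm thick across the tier (rack x -30 to 240), top z 162 mm.
- lever (a joint): angle of the red cam lever on the stop, rad: 0 locked, leaning 0.7 rad from upright towards the robot (rack -x); 1.4 free, leaning 0.7 rad away (rack +x). It swings in the rack's x-z plane about an axis along the rail, stays where it is left (about 2 N at its tip), and is stiffer near the locked end.
- lever_pivot (a point): lever's pivot point, on the stop over the rail's centre line, 95 mm above the table, 76 mm from the middle of the stop plate on the side away from the riser. It moves along with the stop.
- lever_tip (a point): centre of the red ball (diameter 28 mm) at the lever's end, 90 mm from the pivot; the lever's bar is 20 mm wide (along the rail) and 14 mm thick.
- stop_face (a point): point on the stop plate's face towards the blocks, on its top edge (z 160 mm), at rack x 140 mm; the plate's other face lies 14 mm back from it (rack -y).
- block_a: cork yoga block, 200 mm (x) by 75 mm (y) by 120 mm high, 0.4 kg, loose on the lower tier, the one nearer the riser; origin at the centre of its underside
- block_b: same cork block, between block_a and the stop; origin at the centre of its underside
- roller: green plastic peanut massage roller, 140 mm long, 76 mm diameter, lying on the upper tier; origin at the middle of its underside. Leave alone.
- cup: blue ceramic cup, 80 mm across, 85 mm high, on the upper tier; origin under its centre. Leave alone.
- bowl: dark coconut shell bowl, 110 mm across, 50 mm high, on the upper tier; origin under its centre. Leave alone.
- timer: round steel timer with a knob on top, 68 mm across, 64 mm high, on the upper tier; origin under its centre. Leave alone.
There are look-alikes about, which are no part of the job. What is shaped like the block_a but pink or purple is not meant.

How it is judged:
By the outcome, as a careful person would: the job done as asked, in the order asked, and still so for the second after the job is handed in, with the robot touching nothing.
It also fails if it takes over 64 s, if anything falls off the work surface, if the arm or the gripper's body presses on something with over 40 N, if the wrist force passes 120 N, or if a joint passes its speed limit or range.

## Robot

A 6-joint arm with a two-finger parallel gripper is mounted at the origin on the work surface. World frame = base frame: x ahead of the robot, y to its left, z up, the work surface at z = 0. Lengths are in mm, angles in degrees, forces in N, time in s.
With the tool pointing down it reaches from about 300 to 850 mm from the base axis. Payload 4.2 kg.
Tool frame: the origin (TCP) lies at the very end of the fingers, on their centre line; the grasp point (between the pads) lies 19 mm behind it; z points along the fingers, y is the line along which they close (so a half turn about z gives the same grasp; the last joint's range is limited). The gripper opens to 91 mm and grips with 3 to 60 N. Pads are 32 mm wide; open, the fingers measure 118 mm over their backs; the gripper's body (76 mm by 178 mm) begins 60 mm behind the grasp point.
Start: joints at [74.542, 18.312, 89.639, -0, 72.044, -1.146], TCP at [142.147, 557.169, 213.976] pointing down, gripper open.
Joint ranges: [-177.97, 177.97], [-48.28, 115.42], [12.27, 149.76], [-77.06, 257.06], [2.81, 150.46], [-146.56, 146.56]. Speed limits (degrees/s): [147.25, 147.25, 180, 180, 180, 180].

## Interface

Orientations are given as [roll, pitch, yaw] about the fixed x, y, z axes, in that order (R = Rz(yaw) Ry(pitch) Rx(roll)).
In Python, from workcell import env, grab_frame gives the robot as it stands. The module is installed in compiled form; this text tells all that it offers.
- The arm moves only by the tool move_arm, never from a script. Its argument "plan" is a list of rows, each an object of numbers: "tx", "ty", "tz": the shift along the tool's x, y, z in cm; "wx", "wy", "wz": the turn, a rotation vector about the tool's x, y, z in rad. In form: [{"tx": .., "ty": .., "tz": .., "wx": .., "wy": .., "wz": ..}, ...]. A call has 1 to 12 rows; each row shifts and turns the commanded pose from where the row before left it, along the tool's axes as they then stand; what a row does not reach is not made up. A row lasts 1/12 s, in which the tool goes at most 41.7 mm and 7.16 degrees, less where a joint would pass 70% of its speed; a pose out of reach is approached as far as the arm can. A call is refused whole if a number of a shift passes 4.17 or a number of a turn 0.125, either way. A call with a gripper value outside its range is refused whole. "gripper" is the finger opening in cm, from 0 to 9.12, set as the call begins (left out, the last holds). The fingers move at their own pace and stop on an object; "force" is the grip in N (left out, the last holds). Time passes only in rows, so rows that do not move let the fingers close. It gives the time, the measured TCP pose, the force, the opening and the grip force at its end, in the units of the state.
- env.state(): the state, without advancing time (a new reading comes with each control period).
- grab_frame(name): name is "side" or "top" or "wrist"; returns a dict with "color" (480x640x3 uint8, red, green, blue), "vfov" (degrees; the focal length in pixels is half the picture's height over the tangent of half this angle, whatever the lens; pixels are square), "cx", "cy" (the principal point, pixels), "k1" (the pictures are not rectified: a ray, as slopes to the right and down, at radius r is drawn at 1 + k1 r^2 times it, then the intrinsics apply), "view" (4x4, takes a point from world to camera coordinates). Camera axes: x right, y up, looking along -z (the intrinsics and any distortion apply to the point x, -y, -z); pixel columns grow to the right and rows downward; lengths in mm; the calibration is good to about 2 mm. A picture is of the moment at which its call begins. There is no depth.
- env.job_done(): hands the job in; it is judged then, once.
The state is a dict: "time_s": time; "qpos": joint angles; "qvel": joint speeds; "effort": joint torques, N m; "ee_pos": TCP position; "ee_rot": TCP orientation; "force": force on the tool from outside, world axes, zero at the start; "torque": the same for the moment, N m; "gripper_width": finger opening in mm; "gripper_force": force on a finger pad.
Only numpy, scipy, OpenCV 4.12 (cv2) and the standard library are available. Lean on these libraries where they do the work, as an engineer would, in place of code of your own. Each camera call takes 0.05 s, during which the arm holds its last target. There are 200 camera calls.

## Working session

There is one attempt and no reset: what is moved stays moved. The work goes in short steps, Python scripts to look and compute and a tool call to move; the robot and the scene stay as the last step left them, time stands still between calls to the robot, and variables do not carry over. Pictures are saved under pics/ and viewed, at most 10 in all, crops included, and the job is handed in when it is done.

Besides the shell and the picture viewer there is one more tool, called as name(argument=value, ...) on one line, values as JSON. move_arm: Moves the arm, as the interface text tells. Its arguments: {"type":"object","properties":{"plan":{"type":"array","items":{"type":"object","properties":{"tx":{"type":"number"},"ty":{"type":"number"},"tz":{"type":"number"},"wx":{"type":"number"},"wy":{"type":"number"},"wz":{"type":"number"}}}},"gripper":{"type":"number"},"force":{"type":"number"}},"required":["plan"]}

```bash
mkdir -p pics; python3 - <<'E'
from workcell import env, grab_frame
import cv2,pickle
s=env.state(); print(s['time_s'],s['ee_pos'],s['ee_rot'],s['force'],s['gripper_width'])
d={}
for n in("side","top"):
    f=grab_frame(n); d[n]=f; cv2.imwrite(f"pics/{n}0.png",f["color"][:,:,::-1]); print(n,f["vfov"],f["cx"],f["cy"],f["k1"],f["view"].tolist() if hasattr(f["view"],'tolist') else f["view"])
pickle.dump(d,open("f0.pkl","wb"))
E
```

```text
0.0 [142.00397153 556.658999   213.11606096] [-1.79897492e+02 -1.14920619e-03  1.65689516e+02] [ 0.43319854 -0.06137179 -0.19685831] 91.24271810757699
side 57.00809958105408 319.71765239723527 235.0583853363601 -0.060692520951997064 [[0.8125835596608825, -0.5825670685750998, 0.017988028815419693, -457.21821633835197], [0.32108420749671945, 0.4731892547323196, 0.8203638588468384, -281.1903264247921], [-0.4864287103626314, -0.6608385126622743, 0.5715588945307912, -786.5677443950615], [0.0, 0.0, 0.0, 1.0]]
top 45.263360873732736 316.0758442366615 243.02859510164024 -0.16835448776794976 [[0.00038939640331385646, -0.9999406365554138, -0.010889064955030489, -10.110246588717866], [0.9873484122434711, -0.001342181192829656, 0.15856011916601875, -585.4289047517489], [-0.15856532158936126, -0.01081304373427764, 0.9872892772001846, -1296.995117696594], [0.0, 0.0, 0.0, 1.0]]
```

View pics/side0.png

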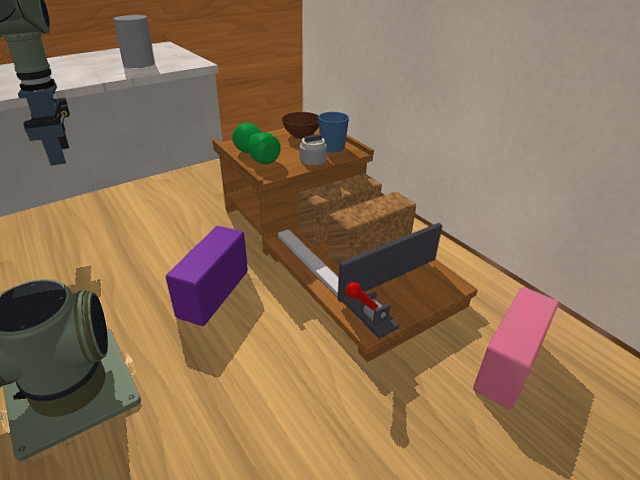

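View pics/top0.png

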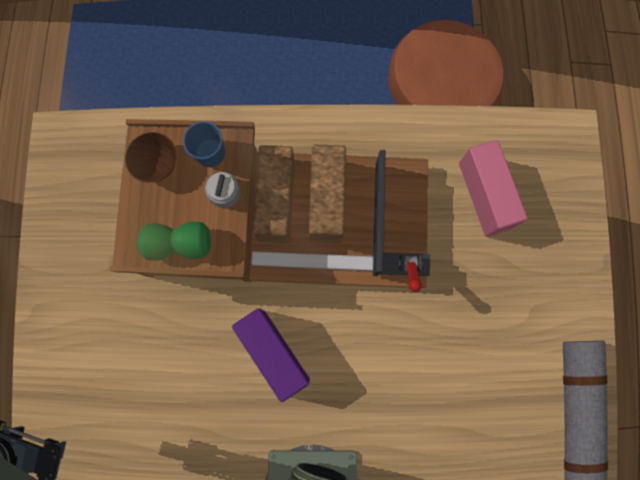

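The scene: the top view has the riser to the left, with cork blocks at (274,190) and (327,192). The stop plate is at about x=380 and the red lever's ball at (415,285); in the side view the ball is at (354,290). The purple block (270,355) and pink block (493,188) are look-alikes standing off the rack. I'll fit the rack pose from its corners next.

```bash
cat > h.py <<'E'
import numpy as np, pickle
from scipy.optimize import least_squares
def proj(f,P):
    P=np.atleast_2d(P); V=np.array(f["view"]); c=P@V[:3,:3].T+V[:3,3]
    s=np.c_[c[:,0]/-c[:,2],-c[:,1]/-c[:,2]]; r2=(s**2).sum(1,keepdims=True)
    F=240/np.tan(np.radians(f["vfov"])/2)
    return s*(1+f["k1"]*r2)*F+[f["cx"],f["cy"]]
def tri(obs):  # [(frame,(u,v))]
    r=least_squares(lambda p:np.concatenate([proj(f,p)[0]-q for f,q in obs]),[500,0,100]); return r.x,r.fun
def w(pose,P):
    P=np.atleast_2d(P).astype(float); c,s=np.cos(pose[2]),np.sin(pose[2])
    return np.c_[pose[0]+c*P[:,0]-s*P[:,1],pose[1]+s*P[:,0]+c*P[:,1],P[:,2]]
def red(f):
    c=f["color"].astype(int); return (c[...,0]>130)&(c[...,1]<50)&(c[...,2]<50)
E
python3 - <<'E'
from h import *
d=pickle.load(open("f0.pkl","rb"))
T,S=d["top"],d["side"]
pts=[(T,(428,160),(260,-410,50)),(T,(425,289),(-50,-410,50)),(T,(114,270),(-60,270,210)),(T,(248,279),(-60,-10,210)),
(S,(360,352),(-50,-410,50)),(S,(476,291),(260,-410,50)),(S,(262,181),(-60,-10,210)),(S,(214,141),(-60,270,210))]
def res(p): return np.concatenate([proj(f,w(p,P))[0]-q for f,q,P in pts])
r=least_squares(res,[500,100,0.0],loss='soft_l1'); p=r.x; print(p,np.degrees(p[2]));print(res(p).reshape(-1,2).round(1))
np.save("rack.npy",p)
# stop pos: project plate/lever for q
L=[(T,(415,285)),(S,(354,290))]
x,e=tri(L); print("tip",x,e)
R=lambda X:(np.array([[np.cos(p[2]),np.sin(p[2])],[-np.sin(p[2]),np.cos(p[2])]])@(np.array(X[:2])-p[:2]))
print("tip rack",R(x), "expect x",-90*np.sin(.7),"z",95+90*np.cos(.7))
for y in(-330,-320,-310,-300,-290): print(y,proj(T,w(p,[[240,y,162],[-30,y,162]])).round(0).tolist(),proj(S,w(p,[[240,y,162],[-30,y,162]])).round(0).tolist())
for f,n in((T,"T"),(S,"S")):
    v,u=np.nonzero(red(f)); print(n,u.min(),u.max(),v.min(),v.max())
E
python3 -c "
import cv2
a=cv2.imread('pics/top0.png')[140:300,240:440];b=cv2.imread('pics/side0.png')[170:350,290:490]
cv2.imwrite('pics/crop.png',cv2.hconcat([cv2.resize(a,(400,320),interpolation=2),cv2.resize(b,(400,360),interpolation=2)[:320]]))"
```

```text
[ 5.47773713e+02  1.42510953e+02 -5.64530005e-02] -3.234518671077437
[[ 0.9  0.9]
 [ 0.8  1. ]
 [-2.9 -0.2]
 [-4.7 -1. ]
 [ 4.7 -2.1]
 [ 2.2 -0.1]
 [-3.   4.4]
 [-0.5  1.8]]
tip [ 476.01614205 -220.08931312  165.3825198 ] [-0.12791939  0.19134726  0.19055784 -0.0249348 ]
tip rack [ -51.18425538 -366.07140529] expect x -57.97959185139219 z 163.83579685560397
-330 [[402.0, 152.0], [398.0, 274.0]] [[455.0, 233.0], [352.0, 276.0]]
-320 [[397.0, 152.0], [393.0, 274.0]] [[451.0, 231.0], [349.0, 273.0]]
-310 [[393.0, 152.0], [389.0, 274.0]] [[448.0, 229.0], [346.0, 270.0]]
-300 [[388.0, 152.0], [384.0, 274.0]] [[444.0, 227.0], [343.0, 267.0]]
-290 [[384.0, 151.0], [379.0, 273.0]] [[441.0, 224.0], [340.0, 264.0]]
T 408 418 264 289
S 346 377 282 305
```

View pics/crop.png

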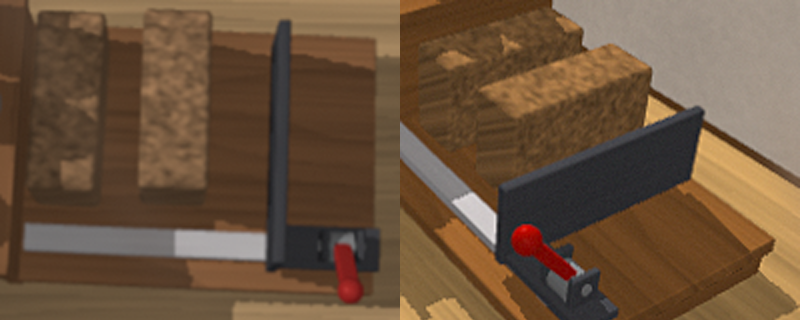

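```bash
python3 - <<'E'
from h import *
d=pickle.load(open("f0.pkl","rb")); T,S=d["top"],d["side"]
pts=[(T,(428,160),(260,-410,50)),(T,(425,289),(-50,-410,50)),(T,(114,270),(-60,270,210)),(T,(248,279),(-60,-10,210)),
(S,(360,352),(-50,-410,50)),(S,(476,291),(260,-410,50)),(S,(262,181),(-60,-10,210)),(S,(214,141),(-60,270,210))]
rail=[(252,258.7),(374,261.7)]
mv=[(T,(415,284.5),(-58,-383,163.8)),(S,(353.5,290),(-58,-383,163.8)),(T,(382,151.5),(240,-307,162)),(S,(440.5,224.5),(240,-307,162)),(S,(340,263),(-30,-307,162))]
def res(p):
    o=[proj(f,w(p[:3],P))[0]-q for f,q,P in pts]
    o+=[2*(proj(f,w(p[:3],np.add(P,(0,p[3],0))))[0]-q) for f,q,P in mv]
    for u,v in rail:
        L=proj(T,w(p[:3],[[0,-280,62],[0,0,62]])); 
        o.append([2*(np.interp(u,L[::-1,0] if L[0,0]>L[1,0] else L[:,0],L[::-1,1] if L[0,0]>L[1,0] else L[:,1])-v)])
    return np.concatenate(o)
r=least_squares(res,[548,142,-.05,17],loss='soft_l1'); p=r.x; print(p,np.degrees(p[2]));print(res(p).round(1))
np.save("rack.npy",p)
# blocks: top face corner of block_b nearest; project expectations when b at y=-yb
for y in(-220,-200,-180,-160,-140,-120,-60,-37): print(y,proj(T,w(p[:3],[[140,y-37.5,170],[140,y+37.5,170]])).round(0).tolist())
def tw(P): return w(p[:3],np.add(P,(0,p[3],0))).round(0).tolist()
print("pivot",tw((0,-383,95)),"tip lock",tw((-58,-383,163.8)),"tip free",tw((58,-383,163.8)),"plate back mid",tw((105,-314,150)))
E
```

```text
[ 5.48136235e+02  1.40633367e+02 -4.82640520e-02  2.06793069e+01] -2.7653264811234664
[ 0.9 -0.6  1.8 -0.6 -1.9  0.7 -3.5 -1.2  7.1 -2.1  3.3 -0.8 -2.3  4.8
 -0.7  2.2 -1.9  4.6 -2.8  1.7  0.3 -3.   0.6 -2.5  0.6  1.1 -1.2  4.1]
-220 [[368.0, 192.0], [333.0, 191.0]]
-200 [[359.0, 192.0], [324.0, 190.0]]
-180 [[349.0, 192.0], [315.0, 190.0]]
-160 [[340.0, 191.0], [305.0, 190.0]]
-140 [[331.0, 191.0], [296.0, 189.0]]
-120 [[322.0, 190.0], [287.0, 189.0]]
-60 [[294.0, 189.0], [259.0, 188.0]]
-37 [[283.0, 189.0], [249.0, 187.0]]
pivot [[531.0, -221.0, 95.0]] tip lock [[473.0, -218.0, 164.0]] tip free [[589.0, -224.0, 164.0]] plate back mid [[639.0, -157.0, 150.0]]
```

move_arm(plan=[{"tz":-2.5,"wz":-0.1},{"tz":-2.5,"wz":-0.1},{"tx":-1.75,"ty":-3.6},{"tx":-1.75,"ty":-3.6},{"tx":-1.75,"ty":-3.6},{"tx":-1.75,"ty":-3.6},{"tx":-1.75,"ty":-3.6},{"tx":-1.75,"ty":-3.6},{"tx":-1.75,"ty":-3.6},{"tx":-1.75,"ty":-3.6},{"tx":-1.75,"ty":-3.6},{"tx":-1.75,"ty":-3.6}], gripper=6, force=30)

```text
schema error: expected keys tx, ty, tz, wx, wy, wz
```

move_arm(plan=[{"tx":0,"ty":0,"tz":-2.5,"wx":0,"wy":0,"wz":-0.1},{"tx":0,"ty":0,"tz":-2.5,"wx":0,"wy":0,"wz":-0.1},{"tx":-1.75,"ty":-3.6,"tz":0,"wx":0,"wy":0,"wz":0},{"tx":-1.75,"ty":-3.6,"tz":0,"wx":0,"wy":0,"wz":0},{"tx":-1.75,"ty":-3.6,"tz":0,"wx":0,"wy":0,"wz":0},{"tx":-1.75,"ty":-3.6,"tz":0,"wx":0,"wy":0,"wz":0},{"tx":-1.75,"ty":-3.6,"tz":0,"wx":0,"wy":0,"wz":0},{"tx":-1.75,"ty":-3.6,"tz":0,"wx":0,"wy":0,"wz":0},{"tx":-1.75,"ty":-3.6,"tz":0,"wx":0,"wy":0,"wz":0},{"tx":-1.75,"ty":-3.6,"tz":0,"wx":0,"wy":0,"wz":0},{"tx":-1.75,"ty":-3.6,"tz":0,"wx":0,"wy":0,"wz":0},{"tx":-1.75,"ty":-3.6,"tz":0,"wx":0,"wy":0,"wz":0}], gripper=6, force=30)

```text
time_s: 1.1
ee_pos: [298.9, 187.0, 263.8]
ee_rot: [180.0, 0.0, 177.2]
force: [0.8, 0.2, -0.4]
gripper_width: 59.9
gripper_force: 0.0
```

move_arm(plan=[{"tx":-1.75,"ty":-3.6,"tz":0,"wx":0,"wy":0,"wz":0},{"tx":-1.75,"ty":-3.6,"tz":0,"wx":0,"wy":0,"wz":0},{"tx":-1.75,"ty":-3.6,"tz":0,"wx":0,"wy":0,"wz":0},{"tx":-1.75,"ty":-3.6,"tz":0,"wx":0,"wy":0,"wz":0},{"tx":-1.75,"ty":-3.6,"tz":0,"wx":0,"wy":0,"wz":0},{"tx":-1.75,"ty":-3.6,"tz":0,"wx":0,"wy":0,"wz":0},{"tx":-1.75,"ty":-3.6,"tz":0,"wx":0,"wy":0,"wz":0},{"tx":-1.75,"ty":-3.6,"tz":0,"wx":0,"wy":0,"wz":0},{"tx":-1.75,"ty":-3.6,"tz":0,"wx":0,"wy":0,"wz":0},{"tx":-1.75,"ty":-3.6,"tz":0,"wx":0,"wy":0,"wz":0},{"tx":-1.75,"ty":-3.6,"tz":0,"wx":0,"wy":0,"wz":0},{"tx":0,"ty":0,"tz":0,"wx":0,"wy":0,"wz":0}])

```text
time_s: 2.1
ee_pos: [473.7, -222.1, 262.6]
ee_rot: [-179.8, 0.0, 176.9]
force: [-0.2, 0.0, -0.3]
gripper_width: 60.0
gripper_force: 0.0
```

```bash
python3 - <<'E'
from h import *
from workcell import env, grab_frame
import cv2
W=grab_frame("wrist"); cv2.imwrite("pics/w1.png",W["color"][:,:,::-1])
d=pickle.load(open("f0.pkl","rb"))
m=red(W); v,u=np.nonzero(m); print(u.min(),u.max(),v.min(),v.max(),m.sum())
for P in([474.5,-219,164],[473,-218,164],[476,-220,164]): print(P,proj(W,P))
pickle.dump(W,open("w1.pkl","wb"))
E
```

```text
313 340 228 275 944
[474.5, -219, 164] [[322.81442573 239.45179817]]
[473, -218, 164] [[323.92236338 237.66686625]]
[476, -220, 164] [[321.71001306 241.23105371]]
```

View pics/w1.png

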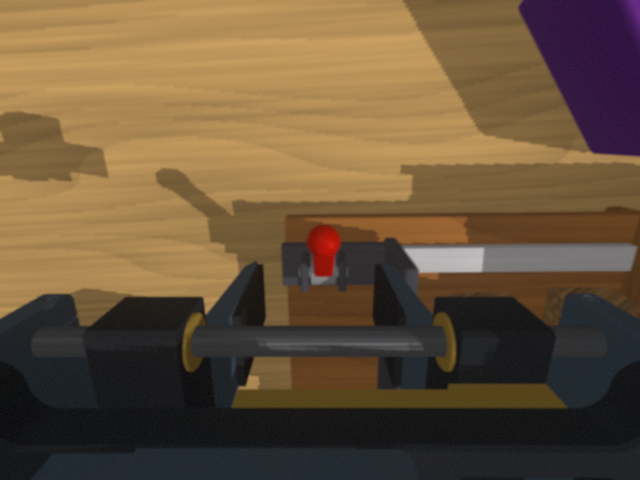

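The wrist view shows the ball at (323,241), straight below the open fingers and clear of the plate. That puts it near (475.5, -219, 164), which agrees with the earlier fix, so I'll go down and grip.

move_arm(plan=[{"tx":-0.2,"ty":0.3,"tz":2.5,"wx":0,"wy":0,"wz":0},{"tx":0,"ty":0,"tz":2.5,"wx":0,"wy":0,"wz":0},{"tx":0,"ty":0,"tz":2.5,"wx":0,"wy":0,"wz":0},{"tx":0,"ty":0,"tz":2.2,"wx":0,"wy":0,"wz":0},{"tx":0,"ty":0,"tz":2.0,"wx":0,"wy":0,"wz":0},{"tx":0,"ty":0,"tz":0,"wx":0,"wy":0,"wz":0}])

```text
time_s: 2.65
ee_pos: [470.4, -210.7, 143.2]
ee_rot: [179.8, -0.5, 177.2]
force: [-0.1, -0.1, 0.1]
gripper_width: 60.0
gripper_force: 0.0
```

move_arm(plan=[{"tx":0,"ty":0,"tz":0,"wx":0,"wy":0,"wz":0},{"tx":0,"ty":0,"tz":0,"wx":0,"wy":0,"wz":0},{"tx":0,"ty":0,"tz":0,"wx":0,"wy":0,"wz":0},{"tx":0,"ty":0,"tz":0,"wx":0,"wy":0,"wz":0},{"tx":0,"ty":0,"tz":0,"wx":0,"wy":0,"wz":0},{"tx":0,"ty":0,"tz":0,"wx":0,"wy":0,"wz":0}], gripper=0, force=30)

```text
time_s: 3.15
ee_pos: [474.0, -213.8, 147.9]
ee_rot: [-179.9, 0.1, 177.1]
force: [-0.4, -1.8, 2.4]
gripper_width: 26.0
gripper_force: 30.0
```

```bash
python3 - <<'E'
from h import *
from workcell import env, grab_frame
for n in("top","side","wrist"):
    f=grab_frame(n); v,u=np.nonzero(red(f)); s=env.state(); print(n,u.min(),u.max(),v.min(),v.max(),s['ee_pos'].round(1) if hasattr(s['ee_pos'],'round') else s['ee_pos'],s['force'],s['gripper_width'])
E
```

```text
Traceback (most recent call last):
ValueError: zero-size array to reduction operation minimum which has no identity
```

move_arm(plan=[{"tx":-0.72,"ty":0,"tz":-0.54,"wx":0,"wy":0,"wz":0},{"tx":-0.77,"ty":0,"tz":-0.47,"wx":0,"wy":0,"wz":0},{"tx":-0.81,"ty":0,"tz":-0.39,"wx":0,"wy":0,"wz":0},{"tx":-0.85,"ty":0,"tz":-0.31,"wx":0,"wy":0,"wz":0},{"tx":-0.87,"ty":0,"tz":-0.22,"wx":0,"wy":0,"wz":0},{"tx":-0.89,"ty":0,"tz":-0.13,"wx":0,"wy":0,"wz":0},{"tx":-0.9,"ty":0,"tz":-0.05,"wx":0,"wy":0,"wz":0},{"tx":0,"ty":0,"tz":0,"wx":0,"wy":0,"wz":0}])

```text
time_s: 3.87
ee_pos: [534.7, -216.1, 168.3]
ee_rot: [180.0, 0.2, 177.2]
force: [-0.1, 1.2, 3.0]
gripper_width: 26.4
gripper_force: 30.0
```

move_arm(plan=[{"tx":-0.9,"ty":0,"tz":0.05,"wx":0,"wy":0,"wz":0},{"tx":-0.89,"ty":0,"tz":0.13,"wx":0,"wy":0,"wz":0},{"tx":-0.87,"ty":0,"tz":0.22,"wx":0,"wy":0,"wz":0},{"tx":-0.85,"ty":0,"tz":0.31,"wx":0,"wy":0,"wz":0},{"tx":-0.81,"ty":0,"tz":0.39,"wx":0,"wy":0,"wz":0},{"tx":-0.77,"ty":0,"tz":0.47,"wx":0,"wy":0,"wz":0},{"tx":-0.72,"ty":0,"tz":0.54,"wx":0,"wy":0,"wz":0},{"tx":-0.3,"ty":0,"tz":0.25,"wx":0,"wy":0,"wz":0},{"tx":0,"ty":0,"tz":0,"wx":0,"wy":0,"wz":0}])

```text
time_s: 4.62
ee_pos: [593.4, -219.6, 145.5]
ee_rot: [-180.0, 0.0, 177.2]
force: [-2.6, 1.6, 11.3]
gripper_width: 26.5
gripper_force: 30.0
```

```bash
python3 - <<'E'
from h import *
from workcell import env, grab_frame
import cv2
f=grab_frame("side"); cv2.imwrite("pics/s2.png",cv2.resize(f["color"][170:370,250:500,::-1],(750,600),interpolation=2))
s=env.state(); print(s['ee_pos'],s['force'],s['torque'])
E
```

```text
[ 593.40524467 -219.58120939  145.52855122] [-2.94924118  1.72255729 10.60202483] [0.28796404 0.54590681 0.03535939]
```

View pics/s2.png

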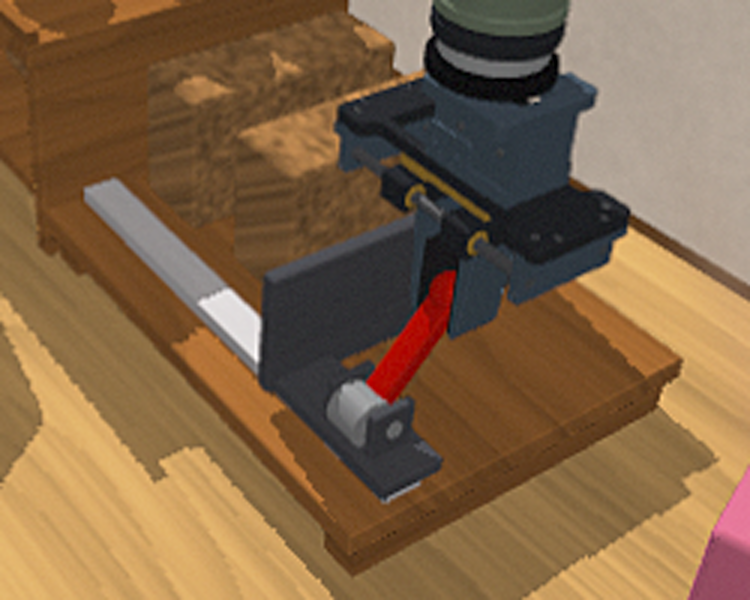

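The lever is fully over (the bar leans away and is against its end). Next I slide the stop, slowly so it doesn't knock the blocks.

move_arm(plan=[{"tx":0,"ty":0.5,"tz":0,"wx":0,"wy":0,"wz":0},{"tx":0,"ty":0.8,"tz":0,"wx":0,"wy":0,"wz":0},{"tx":0,"ty":0.8,"tz":0,"wx":0,"wy":0,"wz":0},{"tx":0,"ty":0.8,"tz":0,"wx":0,"wy":0,"wz":0},{"tx":0,"ty":0.8,"tz":0,"wx":0,"wy":0,"wz":0},{"tx":0,"ty":0.8,"tz":0,"wx":0,"wy":0,"wz":0},{"tx":0,"ty":0.8,"tz":0,"wx":0,"wy":0,"wz":0},{"tx":0,"ty":0.5,"tz":0,"wx":0,"wy":0,"wz":0},{"tx":0,"ty":0.4,"tz":0,"wx":0,"wy":0,"wz":0},{"tx":0,"ty":0.4,"tz":0,"wx":0,"wy":0,"wz":0}])

```text
time_s: 5.5
ee_pos: [596.3, -154.3, 145.5]
ee_rot: [-179.9, 0.0, 177.2]
force: [-3.4, -1.9, 10.8]
gripper_width: 26.3
gripper_force: 30.0
```

move_arm(plan=[{"tx":0,"ty":0.4,"tz":0,"wx":0,"wy":0,"wz":0},{"tx":0,"ty":0.4,"tz":0,"wx":0,"wy":0,"wz":0},{"tx":0,"ty":0.4,"tz":0,"wx":0,"wy":0,"wz":0},{"tx":0,"ty":0.4,"tz":0,"wx":0,"wy":0,"wz":0},{"tx":0,"ty":0.4,"tz":0,"wx":0,"wy":0,"wz":0},{"tx":0,"ty":0.4,"tz":0,"wx":0,"wy":0,"wz":0},{"tx":0,"ty":0.4,"tz":0,"wx":0,"wy":0,"wz":0},{"tx":0,"ty":0.4,"tz":0,"wx":0,"wy":0,"wz":0},{"tx":0,"ty":0.4,"tz":0,"wx":0,"wy":0,"wz":0},{"tx":0,"ty":0.4,"tz":0,"wx":0,"wy":0,"wz":0},{"tx":0,"ty":0.4,"tz":0,"wx":0,"wy":0,"wz":0}])

```text
time_s: 6.42
ee_pos: [598.2, -111.3, 145.5]
ee_rot: [-179.8, 0.0, 177.2]
force: [-4.2, -3.4, 11.4]
gripper_width: 26.4
gripper_force: 30.0
```

move_arm(plan=[{"tx":0,"ty":0.2,"tz":0,"wx":0,"wy":0,"wz":0},{"tx":0,"ty":0.2,"tz":0,"wx":0,"wy":0,"wz":0},{"tx":0,"ty":0.2,"tz":0,"wx":0,"wy":0,"wz":0},{"tx":0,"ty":0.2,"tz":0,"wx":0,"wy":0,"wz":0},{"tx":0,"ty":0.2,"tz":0,"wx":0,"wy":0,"wz":0},{"tx":0,"ty":0.2,"tz":0,"wx":0,"wy":0,"wz":0},{"tx":0,"ty":0.2,"tz":0,"wx":0,"wy":0,"wz":0}])

```text
time_s: 7.0
ee_pos: [598.7, -98.5, 145.5]
ee_rot: [-179.7, 0.0, 177.2]
force: [-4.8, -7.6, 10.9]
gripper_width: 26.2
gripper_force: 30.0
```

move_arm(plan=[{"tx":0,"ty":0.2,"tz":0,"wx":0,"wy":0,"wz":0},{"tx":0,"ty":0.2,"tz":0,"wx":0,"wy":0,"wz":0},{"tx":0,"ty":0,"tz":0,"wx":0,"wy":0,"wz":0}])

```text
time_s: 7.25
ee_pos: [598.9, -94.0, 145.5]
ee_rot: [-179.7, 0.0, 177.2]
force: [-4.8, -5.1, 10.7]
gripper_width: 26.2
gripper_force: 30.0
```

move_arm(plan=[{"tx":0,"ty":0.15,"tz":0,"wx":0,"wy":0,"wz":0},{"tx":0,"ty":0.15,"tz":0,"wx":0,"wy":0,"wz":0},{"tx":0,"ty":0,"tz":0,"wx":0,"wy":0,"wz":0}])

```text
time_s: 7.5
ee_pos: [599.0, -92.2, 145.5]
ee_rot: [-179.6, -0.0, 177.2]
force: [-4.5, -9.2, 10.7]
gripper_width: 26.0
gripper_force: 30.0
```

move_arm(plan=[{"tx":0,"ty":0.15,"tz":0,"wx":0,"wy":0,"wz":0},{"tx":0,"ty":0.15,"tz":0,"wx":0,"wy":0,"wz":0},{"tx":0,"ty":0,"tz":0,"wx":0,"wy":0,"wz":0}])

```text
time_s: 7.75
ee_pos: [599.0, -92.0, 145.5]
ee_rot: [-179.3, 0.0, 177.3]
force: [-5.3, -16.9, 10.4]
gripper_width: 26.2
gripper_force: 30.0
```

The stop has stalled while the force climbs (17 N) at 127.5 mm of travel, against about 129 predicted, so the blocks are snug. Next I swing the lever back while keeping that pressure.

move_arm(plan=[{"tx":0.3,"ty":0,"tz":-0.25,"wx":0,"wy":0,"wz":0},{"tx":0.72,"ty":0,"tz":-0.54,"wx":0,"wy":0,"wz":0},{"tx":0.77,"ty":0,"tz":-0.47,"wx":0,"wy":0,"wz":0},{"tx":0.81,"ty":0,"tz":-0.39,"wx":0,"wy":0,"wz":0},{"tx":0.85,"ty":0,"tz":-0.31,"wx":0,"wy":0,"wz":0},{"tx":0.87,"ty":0,"tz":-0.22,"wx":0,"wy":0,"wz":0},{"tx":0.89,"ty":0,"tz":-0.13,"wx":0,"wy":0,"wz":0},{"tx":0.9,"ty":0,"tz":-0.05,"wx":0,"wy":0,"wz":0},{"tx":0,"ty":0,"tz":0,"wx":0,"wy":0,"wz":0}])

```text
time_s: 8.5
ee_pos: [538.1, -89.3, 167.7]
ee_rot: [-179.2, 0.1, 177.3]
force: [-0.7, -18.4, 0.2]
gripper_width: 25.9
gripper_force: 30.0
```

move_arm(plan=[{"tx":0.9,"ty":0,"tz":0.05,"wx":0,"wy":0,"wz":0},{"tx":0.89,"ty":0,"tz":0.13,"wx":0,"wy":0,"wz":0},{"tx":0.87,"ty":0,"tz":0.22,"wx":0,"wy":0,"wz":0},{"tx":0.85,"ty":0,"tz":0.31,"wx":0,"wy":0,"wz":0},{"tx":0.81,"ty":0,"tz":0.39,"wx":0,"wy":0,"wz":0},{"tx":0.77,"ty":0,"tz":0.47,"wx":0,"wy":0,"wz":0},{"tx":0.72,"ty":0,"tz":0.54,"wx":0,"wy":0,"wz":0},{"tx":0.3,"ty":0,"tz":0.25,"wx":0,"wy":0,"wz":0},{"tx":0,"ty":0,"tz":0,"wx":0,"wy":0,"wz":0}])

```text
time_s: 9.25
ee_pos: [479.1, -86.6, 145.5]
ee_rot: [-179.2, 0.3, 177.4]
force: [-2.0, -21.4, 6.0]
gripper_width: 26.6
gripper_force: 30.0
```

move_arm(plan=[{"tx":0.25,"ty":0,"tz":0.25,"wx":0,"wy":0,"wz":0},{"tx":0.25,"ty":0,"tz":0.25,"wx":0,"wy":0,"wz":0},{"tx":0,"ty":0,"tz":0,"wx":0,"wy":0,"wz":0}])

```text
time_s: 9.5
ee_pos: [479.0, -86.7, 144.9]
ee_rot: [-179.1, 1.0, 177.4]
force: [-0.4, -19.6, 24.6]
gripper_width: 26.4
gripper_force: 30.0
```

move_arm(plan=[{"tx":-0.3,"ty":-0.2,"tz":-0.3,"wx":0,"wy":0,"wz":0},{"tx":0,"ty":0,"tz":0,"wx":0,"wy":0,"wz":0}])

```text
time_s: 9.67
ee_pos: [479.0, -86.8, 145.2]
ee_rot: [-179.4, 0.5, 177.3]
force: [-1.0, -14.3, 13.6]
gripper_width: 26.7
gripper_force: 30.0
```

move_arm(plan=[{"tx":0,"ty":0,"tz":0,"wx":0,"wy":0,"wz":0},{"tx":0,"ty":0,"tz":0,"wx":0,"wy":0,"wz":0},{"tx":0,"ty":0,"tz":0,"wx":0,"wy":0,"wz":0},{"tx":0,"ty":0,"tz":0,"wx":0,"wy":0,"wz":0},{"tx":0,"ty":0,"tz":0,"wx":0,"wy":0,"wz":0},{"tx":0,"ty":0,"tz":0,"wx":0,"wy":0,"wz":0},{"tx":0,"ty":0,"tz":-1,"wx":0,"wy":0,"wz":0},{"tx":0,"ty":0,"tz":-2,"wx":0,"wy":0,"wz":0},{"tx":0,"ty":0,"tz":-3,"wx":0,"wy":0,"wz":0},{"tx":0,"ty":0,"tz":-3,"wx":0,"wy":0,"wz":0}], gripper=6)

```text
time_s: 10.5
ee_pos: [474.7, -81.0, 233.5]
ee_rot: [180.0, -0.1, 177.2]
force: [0.7, -1.1, -0.2]
gripper_width: 59.9
gripper_force: 0.0
```

move_arm(plan=[{"tx":3,"ty":0,"tz":-2,"wx":0,"wy":0,"wz":0},{"tx":3.5,"ty":0,"tz":-2,"wx":0,"wy":0,"wz":0},{"tx":3.5,"ty":0,"tz":0,"wx":0,"wy":0,"wz":0},{"tx":3.5,"ty":0,"tz":0,"wx":0,"wy":0,"wz":0},{"tx":0,"ty":0,"tz":0,"wx":0,"wy":0,"wz":0},{"tx":0,"ty":0,"tz":0,"wx":0,"wy":0,"wz":0}])

```text
time_s: 11.0
ee_pos: [339.4, -74.3, 273.5]
ee_rot: [-180.0, 0.2, 177.1]
force: [1.3, 0.1, -0.4]
gripper_width: 60.1
gripper_force: 0.0
```

```bash
python3 - <<'E'
from h import *
from workcell import env, grab_frame
import cv2
p=np.load("rack.npy"); o=[]
for n,(r,c) in {"top":((110,290),(230,440)),"side":((100,370),(200,500))}.items():
    f=grab_frame(n); o.append(cv2.resize(f["color"][r[0]:r[1],c[0]:c[1],::-1],(400,400),interpolation=2))
    v,u=np.nonzero(red(f)); print(n,u.min(),u.max(),v.min(),v.max(),proj(f,w(p[:3],[[-58,-233,163.8],[0,-233,95]])).round(1).tolist())
cv2.imwrite("pics/end.png",cv2.hconcat(o)); s=env.state(); print(s['time_s'],s['ee_pos'],s['force'])
E
```

```text
top 347 354 262 287 [[352.9, 284.1], [352.3, 261.0]]
side 306 337 246 268 [[313.1, 253.0], [336.0, 270.3]]
11.1 [341.24256165 -74.56855365 273.09573664] [-0.10387673 -0.41586094 -0.60077148]
```

View pics/end.png

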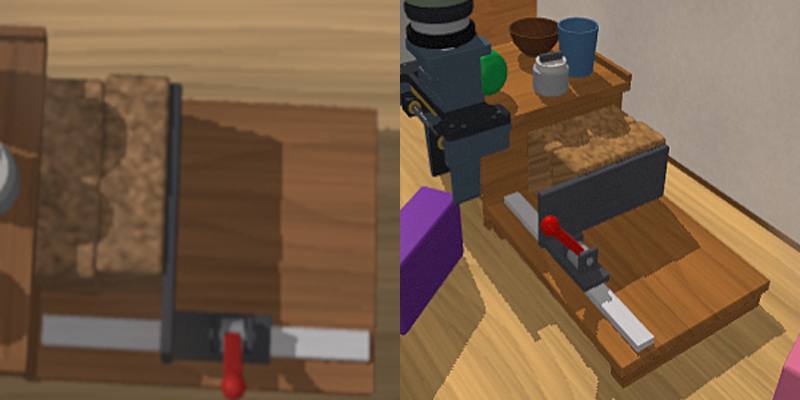

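The final picture shows both blocks closed up between the stop and the riser. The lever leans back towards the robot with the ball at top-view pixel (351,284), against (353,284) predicted for 0.150 and locked. The upper tier looks undisturbed and the arm is clear, so I'm handing in.

```bash
python3 -c "
from workcell import env
print(env.job_done())"
```

```text
the job is handed in; nothing more can be done
None
```

I flipped the lever over, slid the stop until both cork blocks were snug against the riser, flipped the lever fully back to lock it, and handed the job in at about 11 s with the upper tier looking undisturbed and the arm clear.

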